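Knock the last hasp anchor home and shut the hasp

TASK

The hasp on the stopcock-pit cover is nearly fitted, but one of the anchors in its hinge plate still stands proud. Knock that anchor fully home with brisk blows of the mallet, never with your fingers, then swing the hasp over its staple until it lies flat. Leave the mallet on the ledge, clear of the hasp and cover, and do not disturb the mug, padlock, keys and torch.

Things in the scene. Friction and masses are not known exactly. Their poses are not given: they have to be found in the camera images.
- mallet: Black rubber mallet, 0.5 kg, standing on one face of its head, handle level. Head: upright cylinder, 54 mm across, 90 mm high. Handle: pale wooden flat-sided bar 22 mm wide, 26 mm high, its axis 45 mm above the lower face, leaving along the body's -x to end 200 mm from the head's axis. Balance point about 16 mm from the head's axis. Origin: centre of the lower face, which strikes; z up.
- mallet_head (a point): Centre of the mallet's head, 45 mm above its lower face.
- mallet_grip (a point): Point on the handle's axis 62 mm from the head's axis, a good place to grip it from above across its 22 mm width.
- pit_cover: Fixed steelwork on the ledge. Origin on the ledge under the hasp's hinge axis; x from the hinge towards cover and staple, y along the hinge, z up. Hinge plate 80 by 60 mm, 4 mm thick, at x = -84 to -4 mm, held by four round-headed anchors at x = -22 and -60, y = -19 and 19 mm. Cover: chequered plate 190 by 180 mm, 4 mm thick, at x = 15 to 205 mm.
- anchor (a joint): The proud anchor: how far it has gone down, in m. 0 to 0.004 at the start, 0.024 when its head sits on the hinge plate (its stop). A sprung split-shank anchor: its grip resists with 9 N, rising to 12 N, and some newtons more under a fast blow; it goes down as far as a blow drives it and stays there.
- anchor_top (a point): Top of the proud anchor's mushroom head (18 mm across, 7 mm high, on an 8 mm shank). It is one of the two anchors farther from the hinge. Its top is 31 to 35 mm above the ledge at the start; home, 11 mm, level with the other three. It moves straight down.
- hasp (a joint): Angle of the hasp's leaf in rad: 0 shut, flat on the cover over the staple; pi/2 upright. It starts at 1.1 to 1.45, leaning towards the staple. Stiff hinge: the leaf stays where it is left; its end moves with about 1 N. Leaf: 100 mm long, 46 mm wide, 4 mm thick (shut: 5 to 9 mm above the ledge); solid from the hinge to 47 mm, then a slot 42 by 16 mm for the staple.
- hasp_hinge (a point): Middle of the hasp's hinge axis, 6 mm above the ledge; barrel 10 mm across. Same axes as pit_cover.
- hasp_end (a point): Middle of the free end of the leaf, 100 mm from the hinge axis.
- staple_top (a point): Top of the staple, a U of 9 mm round bar standing on the cover, 38 mm above the ledge; this point is 68 mm from the hinge axis, the U spans 50 to 86 mm from it.
- mug: Bystander: brown ceramic mug, 80 mm across, 92 mm high, handle to its +y. Origin at the centre of its underside.
- padlock: Bystander: small steel padlock lying flat on the cover beyond the staple, body 46 by 40 by 18 mm, shackle swung open, about 85 by 65 mm in all. Origin at the centre of the body's underside.
- keys: Bystander: two aluminium keys on a split ring, lying flat, about 85 by 70 mm in all, 5 mm high. Origin under the ring's centre.
- torch: Bystander: green plastic torch with a slide switch, lying along its x, 136 mm long, head 44 mm across. Origin under its middle.
Things that resemble listed ones, but are neither listed nor needed, are in the scene too. Of the things that look like the mallet, take the one that is farthest from the robot's base at the start.

How it is judged:
On the way, in this order (a step that is already met when the one before it is completed fails the run):
1. the mallet strikes the proud anchor: touching it with over 4 N while it goes down faster than 40 mm/s (contact force between mallet and anchor above 4 N and velocity of joint anchor above 0.04 m/s).
2. the mallet is off the anchor and the anchor is home, within 2.5 mm of its stop, with the hasp still open (value of joint anchor above 0.0215 m and contact force between mallet and anchor below 1 N and value of joint hasp above 0.5 rad), for 0.2 s.
3. the hasp lies shut over its staple, within 0.08 rad of flat (value of joint hasp below 0.08 rad), for 0.2 s.
At the end, for the whole second after the job is handed in: The anchor is down to within 2.5 mm of its stop, the hasp is within 0.08 rad of flat, and the mallet is at rest on the ledge, its head's centre below 60 mm and over 80 mm from the anchor, not touching the hasp or cover (value of joint anchor above 0.0215 m and value of joint hasp below 0.08 rad and height (world z) of mallet_head below 0.06 m and contact force between mallet and pit_cover below 0.1 N and horizontal distance between mallet_head and anchor_top above 0.08 m and linear speed of mallet below 0.02 m/s).
It fails at once if the fingers push the proud anchor (contact force between the fingers and anchor above 2 N).
It fails at once if the mug is moved more than 30 mm or tipped (distance of mug from where it was at the start of the episode above 0.03 m or angle between mug's own z axis and vertical above 0.5 rad).
It fails at once if the padlock is moved more than 30 mm (distance of padlock from where it was at the start of the episode above 0.03 m).
It fails at once if the keys are moved more than 30 mm (distance of keys from where it was at the start of the episode above 0.03 m).
It fails at once if the torch is moved more than 30 mm (distance of torch from where it was at the start of the episode above 0.03 m).
It also fails if it takes over 58 s, if anything falls off the work surface, if the arm or the gripper's body presses on something with over 40 N, if the wrist force passes 120 N, or if a joint passes its speed limit or range.

ROBOT

A 7-joint arm with a two-finger parallel gripper is mounted at the origin on the work surface. World frame = base frame: x ahead of the robot, y to its left, z up, the work surface at z = 0. Lengths are in m, angles in rad, forces in N, time in s.
With the tool pointing down it reaches from about 0.4 to 0.9 m from the base axis. Payload 5.6 kg.
Tool frame: the origin (TCP) lies between the finger pads; the fingertips stand robot.finger_overhang ahead of it and the grasp point (between the pads) lies 5 mm behind it (robot.finger_overhang is the distance from the TCP to the fingertips, in m); z points along the fingers, y is the line along which they close (so a half turn about z gives the same grasp; the last joint's range is limited). The gripper opens to 92 mm and grips with 3 to 60 N. Pads are 20 mm wide; open, the fingers measure 128 mm over their backs; the gripper's body (75 mm by 189 mm) begins 69 mm behind the grasp point.
Start: joints at [1.081, 0.468, -0.012, 1.603, 0.006, 1.071, -0.056], TCP at [0.281, -0.586, 0.229] pointing down, gripper open.
Joint ranges: [-2.53, 2.53], [-0.31, 2.02], [-1.57, 1.55], [0.28, 2.44], [-1.29, 4.43], [0.15, 1.84], [-2.92, 2.92]. Speed limits (rad/s): [2.57, 2.57, 3.14, 3.14, 3.14, 3.14, 3.14].

INTERFACE

Orientations are given as [roll, pitch, yaw] about the fixed x, y, z axes, in that order (R = Rz(yaw) Ry(pitch) Rx(roll)).
In Python, from bench import robot gives the robot as it stands.
- The arm moves only by the tool jog_arm, never from a script. Its argument "plan" is a list of rows, each a list of 3 entries, a list of its own where there are three numbers: the shift along the world's x, y, z in m, then the turn about the world's z in degrees, then the opening, from 0 (shut) to 1 (fully open). A call has 1 to 20 rows; each row is the pose to reach, as a shift and turn from the pose commanded when the call began; what a row does not reach only later rows make up. A row lasts 1/10 s, in which the tool goes at most 50 mm and 8.59 degrees, less where a joint would pass 70% of its speed; a pose out of reach is approached as far as the arm can. A call with a gripper value outside its range is refused whole. The fingers move at their own pace and stop on an object; the grip force is fixed at half the most. Time passes only in rows, so rows that repeat a pose let the fingers close. It gives the time, the measured TCP pose, the force, the opening and the grip force at its end, in the units of the state.
- robot.read_state(): the state, without advancing time (a new reading comes with each control period).
- robot.grab_frame(name): name is "side" or "top" or "wrist"; returns a dict with "frame" (480x640x3 uint8, red, green, blue), "vfov" (degrees; the focal length in pixels is half the picture's height over the tangent of half this angle, whatever the lens; pixels are square), "cx", "cy" (the principal point, pixels), "k1" (the pictures are not rectified: a ray, as slopes to the right and down, at radius r is drawn at 1 + k1 r^2 times it, then the intrinsics apply), "rvec" (rotation vector, rad) and "tvec" (3), from world to camera coordinates, as OpenCV has them; the wrist camera has in their place "hand_eye" (4x4, takes a point from camera to tool coordinates, whose origin is the TCP and whose axes are the flange's). Camera axes: x right, y down, z forward; pixel columns grow to the right and rows downward; lengths in m; the calibration is good to about 2 mm. A picture is of the moment at which its call begins: read the wrist's pose just before it. There is no depth.
- robot.sign_off(): hands the job in; it is judged then, once.
Trained networks look in the newest picture that a camera, given by its name, has taken for a name from the list of things; names that differ only in an ending like _2 or _b are one class to them, and where a whole thing is asked for, a point or a joint stands for the part that bears it (a point fixed in the world has none). Each returns a list of dicts, best first, with "conf" (0 to 1); they miss things now and then, are a little off and sometimes report something else, mostly with a low value. They report only what shows in the picture. A call takes as long as a camera call. They do not tell look-alikes from the thing itself.
- robot.search_frame(camera, label): "xyz" ([x, y, z] in m, in the coordinates of the camera as it stood for that picture, good to about 4 mm: the middle of the surface that is visible of it).
- robot.regions_of(camera, label): "mask" (480x640 bool, what is visible of it).
- robot.mark_of(camera, label): "xyz" ([x, y, z] in m, in the coordinates of the camera as it stood for that picture, good to about 4 mm: a listed point, or the origin of a listed thing).
The state is a dict: "time": time; "joint_pos": joint angles; "joint_vel": joint speeds; "joint_efforts": joint torques, N m; "eef_pos": TCP position; "orientation": TCP orientation; "contact_force": force on the tool from outside, world axes, zero at the start; "torque": the same for the moment, N m; "width": finger opening in m; "grip_force": force on a finger pad.
Only numpy, scipy, OpenCV 4.12 (cv2) and the standard library are available. Lean on these libraries where they do the work, as an engineer would, in place of code of your own. Each camera call takes 0.05 s, during which the arm holds its last target. There are 200 camera calls.

## Working session

There is one attempt and no reset: what is moved stays moved. The work goes in short steps, Python scripts to look and compute and a tool call to move; the robot and the scene stay as the last step left them, time stands still between calls to the robot, and variables do not carry over. Pictures are saved under pics/ and viewed, at most 10 in all, crops included, and the job is handed in when it is done.

Besides the shell and the picture viewer there is one more tool, called after "Emit:" by a JSON object that holds its "op" and its "data". jog_arm: Moves the arm, as the interface text tells. Its arguments: {"type":"object","properties":{"plan":{"type":"array","items":{"type":"array"}}},"required":["plan"]}

```bash
mkdir -p pics; ls; cat > h.py <<'E'
import numpy as np, cv2
from scipy.spatial.transform import Rotation as R
from bench import robot
def cam(name):
    s=robot.read_state(); f=robot.grab_frame(name)
    if 'rvec' in f:
        A=cv2.Rodrigues(np.array(f['rvec'],float))[0]; t=np.array(f['tvec'],float).ravel()
        Rw=A.T; p=-A.T@t
    else:
        H=np.array(f['hand_eye']); Rt=R.from_euler('xyz',s['orientation']).as_matrix()
        Rw=Rt@H[:3,:3]; p=Rt@H[:3,3]+np.array(s['eef_pos'])
    f['Rw']=Rw; f['p']=p
    return f
def w(f,x): return f['Rw']@np.array(x)+f['p']
def proj(f,X):
    c=f['Rw'].T@(np.array(X)-f['p']); a=c[:2]/c[2]; r2=a@a
    fl=240/np.tan(np.radians(f['vfov'])/2); a=a*(1+f['k1']*r2)
    return np.array([f['cx'],f['cy']])+fl*a
def ray(f,u,v):
    fl=240/np.tan(np.radians(f['vfov'])/2); d=np.array([u-f['cx'],v-f['cy']])/fl; a=d.copy()
    for _ in range(20): a=d/(1+f['k1']*(a@a))
    return f['p'], f['Rw']@np.array([a[0],a[1],1])
def onz(f,u,v,z):
    p,d=ray(f,u,v); return p+d*(z-p[2])/d[2]
def tri(rs):
    A=np.zeros((3,3));b=np.zeros(3)
    for p,d in rs:
        d=d/np.linalg.norm(d);M=np.eye(3)-np.outer(d,d);A+=M;b+=M@p
    return np.linalg.solve(A,b)
def save(f,n,crop=None,s=1):
    im=f['frame'][:,:,::-1]
    if crop: im=im[crop[1]:crop[3],crop[0]:crop[2]]
    cv2.imwrite('pics/'+n,cv2.resize(im,None,fx=s,fy=s,interpolation=cv2.INTER_CUBIC))
E
python3 - <<'E'
from h import *
print(robot.finger_overhang, robot.read_state())
for c in ['side','top']:
    f=cam(c); save(f,c+'0.png'); print(c,f['p'],f['Rw'][:,2])
    for l in ['mallet','mallet_head','mallet_grip','pit_cover','anchor_top','hasp_hinge','hasp_end','staple_top','mug','padlock','keys','torch']:
        for d in robot.mark_of(c,l): print(l,round(d['conf'],2),w(f,d['xyz']).round(3),proj(f,w(f,d['xyz'])).round())
E
```

```text
pics
0.014 {'time': 0.0, 'joint_pos': array([ 1.08099265,  0.46837999, -0.01158037,  1.6036304 ,  0.00602938,
        1.07137517, -0.05629932]), 'joint_vel': array([ 0.00090946,  0.00117597,  0.00067483, -0.00011535,  0.00045359,
       -0.0002971 ,  0.00051435]), 'joint_efforts': array([ 6.46406643e-04, -5.20567739e+01, -1.16199441e-02, -2.43747157e+01,
       -5.65108960e-02,  1.72858679e-02,  1.52183466e-04]), 'eef_pos': array([ 0.2805329 , -0.58572788,  0.22763569]), 'orientation': array([-3.13984041e+00,  1.58939266e-04,  4.46734617e-01]), 'contact_force': array([0.3344036 , 0.62086421, 0.21419568]), 'torque': array([ 0.00722475, -0.04205375, -0.03726012]), 'grip_force': 0.0, 'width': 0.09182208337493919}
side [3.93151020e-04 7.16707686e-01 6.71768582e-01] [ 0.46211829 -0.68829509 -0.55919277]
mallet 0.68 [ 0.589 -0.304  0.002] [350. 196.]
mallet_head 0.83 [ 0.59  -0.294  0.047] [349. 183.]
mallet_head 0.59 [ 0.19  -0.254  0.045] [482. 234.]
mallet_head 0.44 [ 0.583 -0.485 -0.001] [381. 174.]
mallet_head 0.38 [ 0.526 -0.322  0.05 ] [373. 184.]
mallet_grip 0.77 [ 0.219 -0.308  0.
[... 743 characters left out ...]
3    0.046] [430. 209.]
mallet_head 0.6 [ 0.187 -0.256  0.046] [412. 368.]
mallet_grip 0.75 [ 0.224 -0.305  0.046] [432. 354.]
mallet_grip 0.64 [ 0.533 -0.318  0.045] [437. 232.]
pit_cover 0.72 [ 0.626  0.052 -0.002] [294. 197.]
anchor_top 0.37 [0.571 0.082 0.034] [281. 215.]
hasp_hinge 0.57 [0.626 0.052 0.009] [294. 196.]
hasp_hinge 0.39 [ 0.593 -0.304 -0.001] [428. 211.]
hasp_hinge 0.31 [ 0.586 -0.484  0.001] [497. 214.]
hasp_end 0.84 [0.659 0.053 0.103] [292. 177.]
staple_top 0.64 [0.691 0.043 0.041] [297. 170.]
mug 0.81 [ 0.651  0.267 -0.004] [213. 186.]
padlock 0.82 [0.792 0.061 0.011] [291. 134.]
keys 0.72 [ 0.546  0.489 -0.001] [127. 224.]
torch 0.79 [ 0.589 -0.484  0.002] [497. 213.]
```

View pics/side0.png

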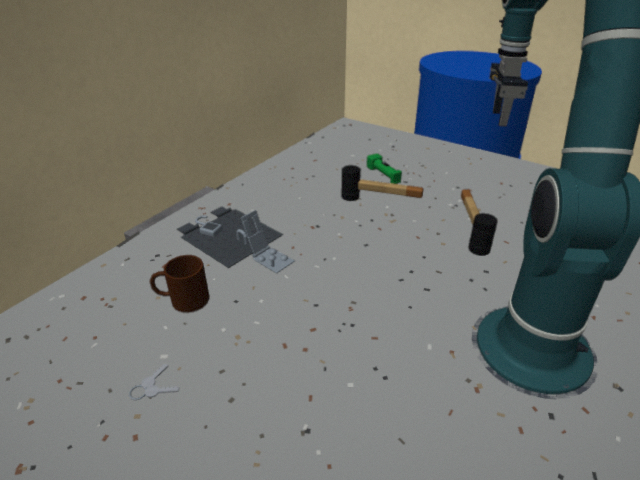

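View pics/top0.png

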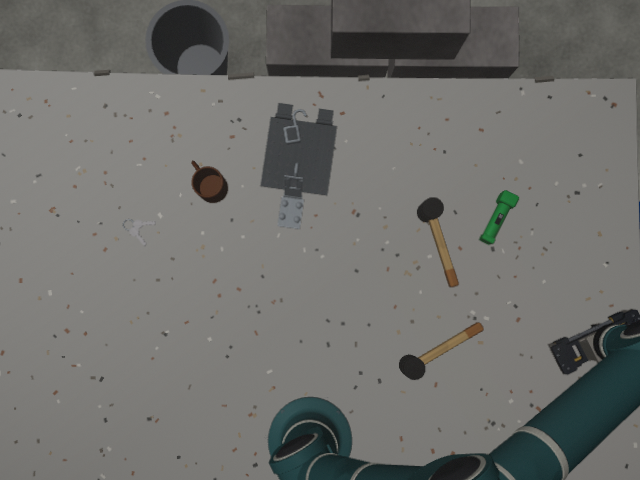

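The side view shows two mallets: heads at (350,183) and (482,234). In the top view they are at (430,209) and (412,368). The one farthest from the base is the head at side (350,183) / top (430,209), world about (0.59,-0.30), handle pointing towards the base. The hasp leans at top (293,185), and the hinge plate is at (290,210). The mug, keys, padlock and torch stand clear of the route. I'll move above the mallet for a close check.

Emit:
{"op": "jog_arm", "data": {"plan": [[[0.04,0.05,0.0],-2,1],[[0.08,0.09,0.0],-4,1],[[0.12,0.13,0.01],-6,1],[[0.16,0.18,0.02],-8,1],[[0.2,0.23,0.02],-10,1],[[0.22,0.26,0.02],-10,1],[[0.22,0.266,0.02],-10,1],[[0.22,0.266,0.02],-10,1],[[0.22,0.266,0.02],-10,1]]}}

```text
time: 2.2
eef_pos: [0.5016, -0.319, 0.2487]
orientation: [3.141, -0.0, 0.275]
contact_force: [-0.6, -0.7, 0.0]
width: 0.092
grip_force: 0.0
```

```bash
python3 - <<'E'
from h import *
f=cam('wrist'); save(f,'w1.png'); s=robot.read_state(); print(s['time'],s['eef_pos'],s['orientation'],s['contact_force'],f['p'],f['Rw'][:,2])
for l in ['mallet','mallet_head','mallet_grip']:
    for d in robot.mark_of('wrist',l): print(l,round(d['conf'],2),w(f,d['xyz']).round(4),proj(f,w(f,d['xyz'])).round())
for n in ['top','side']:
  f=cam(n)
  for l in ['anchor_top','hasp_hinge','hasp_end','staple_top','pit_cover']:
    for d in robot.mark_of(n,l)[:1]: print(n,l,round(d['conf'],2),w(f,d['xyz']).round(4),proj(f,w(f,d['xyz'])).round())
  if n=='top':
    P=[onz(f,u,v,.004)[:2] for u,v in [(271,118),(337,126),(327,195),(261,187)]]
    for a,b in [(3,0),(2,1)]: print(np.degrees(np.arctan2(*(P[b]-P[a])[::-1])))
    for m in robot.regions_of('top','mallet')[:2]:
      ys,xs=np.nonzero(m['mask']);print('mask',m['conf'],len(xs),xs.mean(),ys.mean())
E
```

```text
2.25 [ 0.50050038 -0.32074284  0.24861249] [3.14101003e+00 5.88464286e-04 2.72176929e-01] [-0.48415735 -0.97835739  0.50263653] [ 0.56709879 -0.30057335  0.40394999] [-0.2324581  -0.06634769 -0.97034077]
mallet 0.92 [ 0.5899 -0.2983  0.0017] [329. 102.]
mallet 0.65 [ 0.1903 -0.2564 -0.0022] [198. 447.]
mallet_grip 0.9 [ 0.5283 -0.3189  0.0421] [333. 180.]
mallet_grip 0.73 [ 0.2248 -0.3039  0.0422] [237. 462.]
top anchor_top 0.6 [0.5728 0.0807 0.0373] [282. 215.]
top hasp_hinge 0.56 [0.628  0.0525 0.0065] [293. 196.]
top hasp_end 0.6 [0.6601 0.053  0.1022] [292. 177.]
top staple_top 0.67 [0.6893 0.0418 0.0406] [297. 170.]
top pit_cover 0.64 [6.278e-01 5.530e-02 4.000e-04] [292. 196.]
-6.987398505677016
-7.414192802019262
mask 0.75 767 434.60234680573666 224.64537157757496
mask 0.69 205 406.01951219512193 363.7219512195122
side anchor_top 0.47 [0.5715 0.0806 0.0333] [271. 255.]
side hasp_hinge 0.88 [0.6274 0.0543 0.005 ] [260. 251.]
side hasp_end 0.67 [0.6648 0.0475 0.1016] [247. 212.]
side staple_top 0.83 [0.6911 0.0491 0.0391] [241. 231.]
side pit_cover 0.61 [0.6253 0.0561 0.0026] [261. 253.]
```

View pics/w1.png

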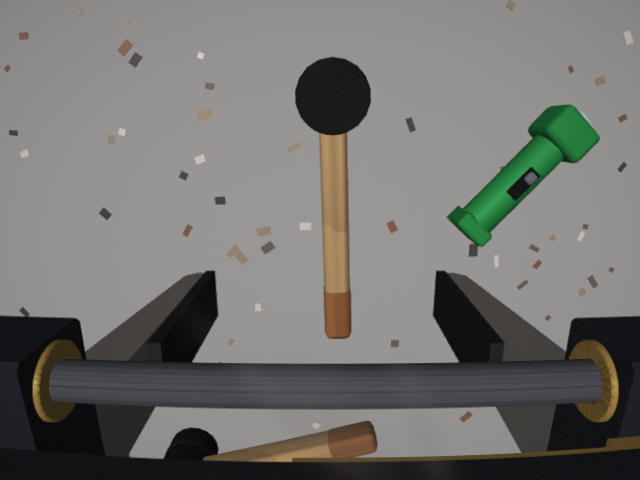

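The wrist view shows the chosen mallet: head top at (333,96), handle running down to (338,330), torch well to the right. I'll work out its axis.

```bash
python3 - <<'E'
from h import *
f=cam('wrist'); s=robot.read_state(); print(s['eef_pos'],s['orientation'])
h=onz(f,333,96,.09); a=onz(f,334,150,.058); b=onz(f,338,320,.058); print(h,a,b, np.degrees(np.arctan2(*(a-b)[1::-1])),np.degrees(np.arctan2(*(h-b)[1::-1])))
t=cam('top'); g=cam('side')
# height by two views: head top centre
for n,c in (('top',t),('side',g)):
    d=robot.mark_of(n,'mallet_head')[0]; x=w(c,d['xyz']); print(n,x.round(4))
    m=max(robot.regions_of(n,'mallet'),key=lambda m:m['mask'].sum() )
print(tri([ray(f,333,96),ray(t,*(430,209))]), tri([ray(f,338,335),ray(t,453,286)]), tri([ray(f,338,335),ray(g,422,191)]))
E
```

```text
[ 0.50084341 -0.32016439  0.24860808] [3.14157317e+00 4.77642576e-05 2.72308973e-01]
[ 0.5890949  -0.30144868  0.09      ] [ 0.5519615  -0.31340282  0.058     ] [ 0.41332669 -0.35655241  0.058     ] 17.288567970307092 17.406325978232996
top [ 0.1879 -0.252   0.0451]
side [ 0.5879 -0.2957  0.0493]
[ 0.59203936 -0.30152422  0.04415971] [ 0.39437282 -0.36069394  0.04663406] [ 0.39548013 -0.36204067  0.05030075]
```

Emit:
{"op": "jog_arm", "data": {"plan": [[[0.037,0.003,0.0],1.7,1],[[0.037,0.003,-0.04],1.7,1],[[0.037,0.003,-0.08],1.7,1],[[0.037,0.003,-0.12],1.7,1],[[0.037,0.003,-0.16],1.7,1],[[0.037,0.003,-0.19],1.7,1],[[0.037,0.003,-0.209],1.7,1],[[0.037,0.003,-0.209],1.7,1],[[0.037,0.003,-0.209],1.7,0],[[0.037,0.003,-0.209],1.7,0],[[0.037,0.003,-0.209],1.7,0],[[0.037,0.003,-0.209],1.7,0],[[0.037,0.003,-0.209],1.7,0],[[0.037,0.003,-0.209],1.7,0],[[0.037,0.003,-0.209],1.7,0]]}}

```text
time: 4.9
eef_pos: [0.5378, -0.3173, 0.0397]
orientation: [3.141, -0.0, 0.302]
contact_force: [0.3, -0.4, 0.8]
width: 0.0382
grip_force: 0.0
```

Emit:
{"op": "jog_arm", "data": {"plan": [[[0,0,0],0,0],[[0,0,0],0,0],[[0,0,0],0,0],[[0,0,0],0,0],[[0,0,0.03],0,0],[[0,0,0.06],0,0],[[0,0,0.09],0,0],[[0,0,0.11],0,0],[[0,0,0.11],0,0],[[0,0,0.11],0,0]]}}

```text
time: 5.9
eef_pos: [0.537, -0.317, 0.1484]
orientation: [-3.141, 0.001, 0.302]
contact_force: [-1.4, -0.5, -4.6]
width: 0.0216
grip_force: 30.0
```

```bash
python3 - <<'E'
from h import *
f=cam('wrist'); save(f,'w2.png'); s=robot.read_state(); print(s['time'],s['eef_pos'],s['orientation'],s['contact_force'],s['torque'],s['grip_force'],s['width'])
for n in ['wrist','top','side']:
  f=cam(n)
  for l in ['mallet','mallet_head','anchor_top']:
    for d in robot.mark_of(n,l): print(n,l,round(d['conf'],2),w(f,d['xyz']).round(4),proj(f,w(f,d['xyz'])).round())
E
```

```text
5.95 [ 0.53651503 -0.31668561  0.14766147] [-3.13936016e+00  2.48264828e-03  3.01838835e-01] [-0.25246727 -0.37864273 -4.11669718] [-0.0268633   0.1847265   0.00712399] 29.995944499969482 0.021730712099453018
wrist mallet 0.7 [ 0.5894 -0.3005  0.1086] [326. 157.]
top mallet 0.93 [ 0.5938 -0.3033  0.1057] [435. 205.]
top mallet 0.74 [0.6911 0.0443 0.0426] [297. 169.]
top mallet 0.62 [ 0.1963 -0.2509  0.0039] [408. 363.]
top mallet_head 0.68 [ 0.1926 -0.2511  0.0459] [411. 366.]
top mallet_head 0.55 [ 0.5925 -0.2992  0.1525] [437. 202.]
top anchor_top 0.38 [0.5722 0.0805 0.035 ] [282. 215.]
side mallet 0.93 [ 0.1881 -0.2541 -0.0019] [479. 250.]
side mallet 0.63 [ 0.5938 -0.3031  0.1109] [350. 161.]
side mallet_head 0.73 [ 0.1874 -0.2542  0.0451] [483. 235.]
side anchor_top 0.47 [0.5706 0.0794 0.0342] [271. 255.]
```

View pics/w2.png

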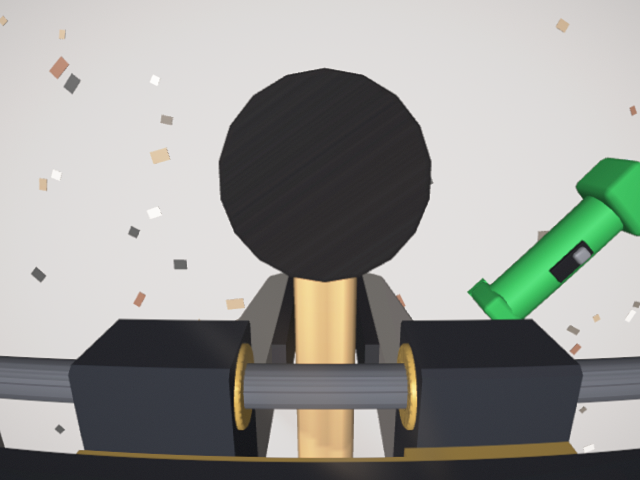

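The wrist view shows the mallet held level, head centre at (325,175). Now I'll carry it over the anchor at about (0.5705, 0.080).

Emit:
{"op": "jog_arm", "data": {"plan": [[[0,0.015,0.0],0,0],[[0,0.045,0],0,0],[[-0.005,0.085,0],0,0],[[-0.01,0.125,0],0,0],[[-0.01,0.165,0],0,0],[[-0.015,0.205,0],0,0],[[-0.018,0.245,0],0,0],[[-0.018,0.285,0],0,0],[[-0.018,0.325,0],0,0],[[-0.018,0.355,0],0,0],[[-0.018,0.375,0],0,0],[[-0.018,0.381,0],0,0],[[-0.018,0.381,0],0,0],[[-0.018,0.381,0],0,0]]}}

```text
time: 7.95
eef_pos: [0.5197, 0.0625, 0.1496]
orientation: [3.141, 0.0, 0.3]
contact_force: [0.3, -1.4, -5.4]
width: 0.0221
grip_force: 30.0
```

```bash
python3 - <<'E'
from h import *
s=robot.read_state(); print(s['time'],s['eef_pos'],s['orientation'],s['contact_force'],s['torque'])
for n in ['wrist','top','side']:
  f=cam(n); 
  if n=='side': save(f,'s3.png',(180,120,380,280),4)
  for l in ['mallet','mallet_head','anchor_top','hasp_end']:
    for d in robot.mark_of(n,l)[:2]: print(n,l,round(d['conf'],2),w(f,d['xyz']).round(4),proj(f,w(f,d['xyz'])).round())
E
```

```text
7.95 [0.51966599 0.0625294  0.1495813 ] [3.14081060e+00 4.61774073e-04 3.00452272e-01] [ 0.346385   -1.42340489 -5.35364058] [-0.10060564  0.17160962 -0.00897731]
wrist mallet 0.64 [0.5753 0.0777 0.1075] [329. 152.]
top mallet 0.62 [ 0.1992 -0.2488  0.0018] [407. 361.]
top mallet_head 0.57 [ 0.1878 -0.2539  0.0473] [412. 368.]
side mallet 0.85 [ 0.1906 -0.256  -0.0029] [479. 250.]
side mallet 0.61 [0.5723 0.0779 0.1095] [269. 227.]
side mallet_head 0.69 [ 0.1926 -0.2523  0.0455] [481. 234.]
side mallet_head 0.67 [0.5432 0.4819 0.002 ] [139. 391.]
side anchor_top 0.47 [0.5705 0.0781 0.0348] [272. 254.]
side hasp_end 0.95 [0.6594 0.0481 0.1021] [249. 212.]
```

View pics/s3.png

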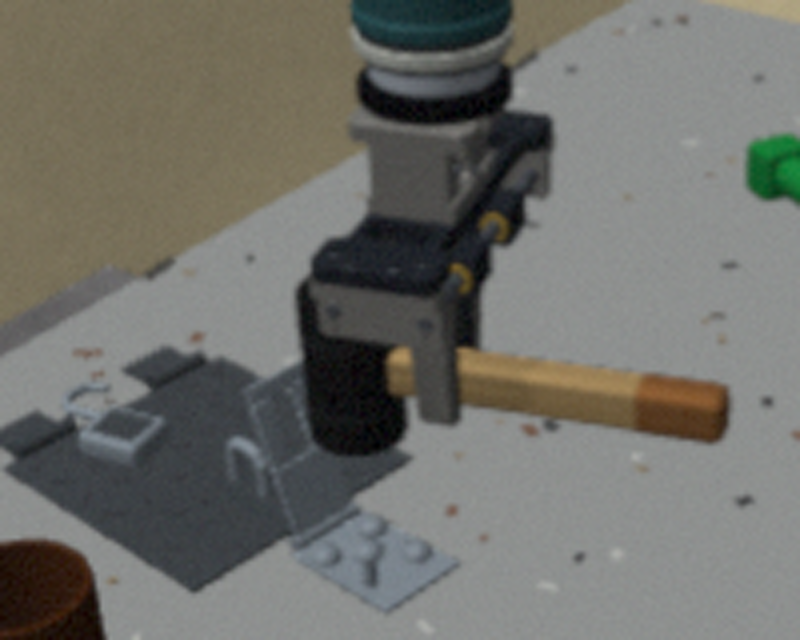

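The side crop shows the proud anchor at crop (368,550), the far +y one of the four, with the mallet head hanging level above it. First blow goes to mid depth.

Emit:
{"op": "jog_arm", "data": {"plan": [[[0,0.001,-0.02],0,0],[[0,0.001,-0.06],0,0],[[0,0.001,-0.095],0,0],[[0,0.001,-0.06],0,0],[[0,0.001,-0.04],0,0],[[0,0.001,-0.04],0,0]]}}

```text
time: 9.3
eef_pos: [0.522, 0.0653, 0.1113]
orientation: [3.141, -0.005, 0.302]
contact_force: [0.7, -0.1, -4.3]
width: 0.0217
grip_force: 30.0
```

```bash
python3 - <<'E'
from h import *
s=robot.read_state(); print(s['time'],s['eef_pos'],s['orientation'],s['contact_force'],s['torque'],s['grip_force'])
for n in ['wrist','side']:
  f=cam(n); 
  if n=='side': save(f,'s4.png',(220,160,370,280),5)
  for l in ['mallet','mallet_head','anchor_top','hasp_end']:
    for d in robot.mark_of(n,l)[:2]: print(n,l,round(d['conf'],2),w(f,d['xyz']).round(4),proj(f,w(f,d['xyz'])).round())
E
```

```text
9.3 [0.52203748 0.0653364  0.11131693] [ 3.1411035  -0.00469262  0.30186591] [ 0.70514192 -0.06087825 -4.3254294 ] [-0.01935962  0.05508148  0.00846785] 29.998981654644012
wrist mallet 0.71 [0.5732 0.0798 0.0701] [328. 162.]
side mallet 0.76 [ 0.186  -0.2546 -0.0008] [480. 250.]
side mallet 0.74 [0.5738 0.0762 0.0707] [270. 241.]
side mallet_head 0.74 [0.5703 0.0821 0.1166] [268. 225.]
side mallet_head 0.7 [ 0.1911 -0.256   0.0429] [482. 235.]
side hasp_end 0.86 [0.6622 0.05   0.1021] [247. 212.]
```

View pics/s4.png

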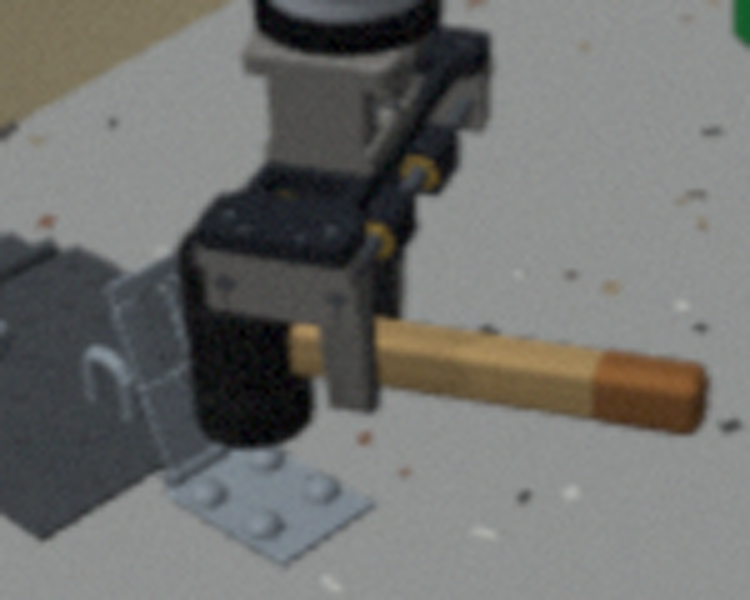

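The side crop shows the anchor (262,522) down about level with the other three. A second, slightly deeper blow will make sure of it.

Emit:
{"op": "jog_arm", "data": {"plan": [[[-0.001,0,-0.02],0,0],[[-0.001,0,-0.045],0,0],[[-0.001,0,-0.063],0,0],[[-0.001,0,-0.04],0,0],[[-0.001,0,0],0,0],[[0,-0.04,0.03],0,0],[[0.004,-0.08,0.04],0,0],[[0.008,-0.12,0.04],0,0],[[0.01,-0.15,0.04],0,0],[[0.01,-0.16,0.04],0,0]]}}

```text
time: 10.8
eef_pos: [0.5296, -0.0998, 0.1496]
orientation: [3.14, 0.0, 0.296]
contact_force: [-0.1, -0.1, -5.5]
width: 0.0218
grip_force: 30.0
```

```bash
python3 - <<'E'
from h import *
s=robot.read_state(); print(s['time'],s['eef_pos'],s['orientation'],s['contact_force'],s['torque'],s['grip_force'])
F={}
for n in ['wrist','side','top']:
  f=cam(n); F[n]=f
  for l in ['mallet','anchor_top','hasp_end']:
    for d in robot.mark_of(n,l)[:2]: print(n,l,round(d['conf'],2),w(f,d['xyz']).round(4),proj(f,w(f,d['xyz'])).round(1))
a=F['side']['frame'][225:285,230:320][:,:,::-1]; b=F['top']['frame'][170:240,260:330][:,:,::-1]
cv2.imwrite('pics/a5.png',np.hstack([cv2.resize(a,(480,320),interpolation=2),cv2.resize(b,(320,320),interpolation=2)]))
for z in (.011,.0135,.02): print(z,proj(F['side'],[.5705,.0795,z]).round(1))
E
```

```text
10.8 [ 0.5296018  -0.09980764  0.14963356] [3.13955575e+00 3.99370811e-04 2.96144553e-01] [-0.11832737 -0.09457736 -5.54601814] [-0.11900682  0.19187092 -0.0797722 ] 30.000052750110626
wrist mallet 0.85 [ 0.5874 -0.0845  0.1139] [329.7 147.4]
wrist anchor_top 0.92 [0.5708 0.0807 0.0043] [90.7 95.4]
side mallet 0.9 [ 0.5849 -0.0796  0.1156] [305.9 193.6]
side mallet 0.75 [ 0.1864 -0.2559  0.0006] [480.4 249.4]
side anchor_top 0.44 [0.5716 0.0808 0.0133] [271.3 262.2]
side hasp_end 0.61 [0.6644 0.0472 0.1012] [247.2 211.9]
top mallet 0.67 [ 0.1969 -0.252   0.0034] [408.3 362.5]
top anchor_top 0.54 [0.572  0.0808 0.0132] [282.2 216.1]
top hasp_end 0.8 [0.6559 0.0524 0.1018] [292.4 178.2]
0.011 [272.1 262.9]
0.0135 [272. 262.]
0.02 [271.8 259.8]
```

View pics/a5.png

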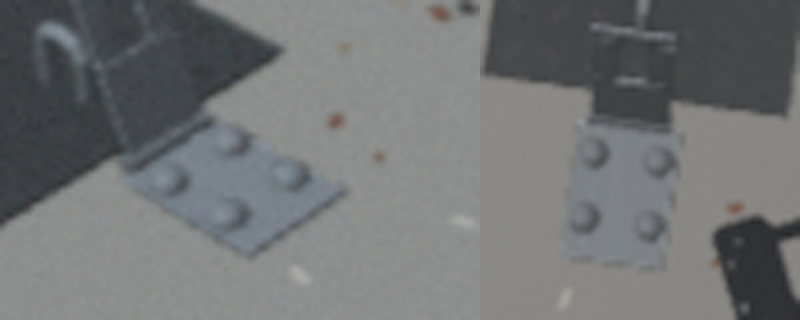

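The crop shows the four heads nearly level, with the struck one within about 0.5 px. The mallet now tilts about 4 mm head-up in the grip, which suggests it bottomed out. I'll give one more, deeper blow and then measure from the wrist.

Emit:
{"op": "jog_arm", "data": {"plan": [[[-0.004,0.04,0],0,0],[[-0.008,0.08,0],0,0],[[-0.011,0.12,0],0,0],[[-0.011,0.15,-0.01],0,0],[[-0.011,0.16,-0.03],0,0],[[-0.011,0.16,-0.035],0,0],[[-0.011,0.16,-0.065],0,0],[[-0.011,0.16,-0.107],0,0],[[-0.011,0.16,-0.107],0,0],[[-0.011,0.16,-0.07],0,0],[[-0.011,0.16,-0.03],0,0],[[-0.009,0.12,0],0,0],[[-0.005,0.08,0],0,0],[[0,0.04,0],0,0],[[0,0,0],0,0],[[0,0,0],0,0],[[0,0,0],0,0]]}}

```text
time: 13.1
eef_pos: [0.5299, -0.0971, 0.1513]
orientation: [3.141, -0.001, 0.298]
contact_force: [-0.3, 0.8, -4.5]
width: 0.0216
grip_force: 30.0
```

```bash
python3 - <<'E'
from h import *
s=robot.read_state(); print(s['time'],s['eef_pos'],s['orientation'],s['contact_force'],s['torque'],s['grip_force'])
for n in ['wrist','side','top','wrist','side','top']:
  f=cam(n)
  for l in ['mallet','anchor_top','hasp_end']:
    for d in robot.mark_of(n,l)[:1]: print(n,l,round(d['conf'],2),w(f,d['xyz']).round(4),proj(f,w(f,d['xyz'])).round(1))
  if n=='wrist': save(f,'w6.png',(0,0,400,200),2)
E
```

```text
13.1 [ 0.52987736 -0.09714725  0.15125705] [ 3.14069917e+00 -1.40075411e-03  2.98032395e-01] [-0.29459567  0.79419523 -4.45209736] [ 0.02204545  0.12620319 -0.0030458 ] 29.99919891357422
wrist mallet 0.74 [ 0.5884 -0.0801  0.1254] [326.8 145.8]
wrist anchor_top 0.7 [0.6276 0.0562 0.0045] [147.5  23.2]
side mallet 0.98 [ 0.1883 -0.2545 -0.0028] [479.3 250.5]
side anchor_top 0.35 [0.5713 0.0797 0.0142] [271.7 261.7]
side hasp_end 0.59 [0.6603 0.0497 0.1027] [247.7 212.3]
top mallet 0.56 [ 0.1976 -0.2504  0.0042] [407.8 362.2]
top anchor_top 0.5 [0.5711 0.0807 0.0125] [282.2 216.5]
top hasp_end 0.59 [0.6546 0.0551 0.1065] [291.2 178.3]
wrist mallet 0.79 [ 0.5829 -0.0795  0.1249] [327.3 159.8]
wrist anchor_top 0.89 [0.5694 0.0808 0.0066] [96.1 98.1]
side mallet 0.94 [ 0.1888 -0.2576 -0.0034] [479.4 250. ]
side anchor_top 0.54 [0.572  0.0803 0.0149] [271.2 261.5]
side hasp_end 0.76 [0.6649 0.0479 0.0997] [246.9 212.5]
top mallet 0.57 [ 0.1963 -0.2523  0.0019] [408.4 362.6]
top anchor_top 0.43 [0.5722 0.0829 0.0125] [281.4 216. ]
top hasp_end 0.55 [0.6585 0.053  0.1047] [292.1 176.9]
```

View pics/w6.png

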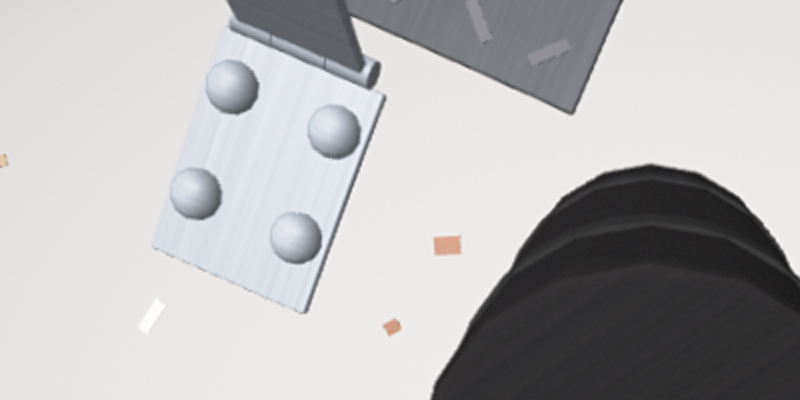

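```bash
python3 - <<'E'
from h import *
f=cam('wrist'); print(f['p'])
im=cv2.cvtColor(f['frame'],cv2.COLOR_RGB2GRAY); big=cv2.resize(im[:200,:400],None,fx=4,fy=4,interpolation=cv2.INTER_CUBIC)
big=cv2.GaussianBlur(big,(0,0),3)
P=[]
for u,v in [(116,43.5),(166.5,65.5),(97.5,96.5),(148,119)]:
    x0,y0=int(u*4-70),int(v*4-70); x0=max(x0,0)
    c=cv2.HoughCircles(big[y0:y0+140,x0:x0+140],cv2.HOUGH_GRADIENT,1.2,200,param1=60,param2=12,minRadius=42,maxRadius=62)
    c=c[0][0]; u2,v2=(c[0]+x0+.5)/4-.5,(c[1]+y0+.5)/4-.5
    p=onz(f,u2,v2,.008); P.append(p[:2]); print(u2,v2,c[2],p)
P=np.array(P); print('opp diff mm',1e3*(P[2]-(P[0]+P[3]-P[1])), 'sides',1e3*np.linalg.norm([P[0]-P[1],P[2]-P[3],P[0]-P[2],P[1]-P[3]],axis=1))
d=(P.mean(0)-f['p'][:2]);print('per mm height',d/(f['p'][2]-.008))
E
```

```text
[ 0.59488038 -0.07507725  0.30483664]
115.375 43.775 52.440002 [0.60772709 0.07445583 0.008     ]
166.175 65.475 54.0 [0.60337812 0.03751206 0.008     ]
96.575 96.775 54.0 [0.57053034 0.07971694 0.008     ]
147.375 118.675 52.56 [0.56607682 0.04192109 0.008     ]
opp diff mm [0.10455869 0.8520711 ] sides [37.19886904 38.05732127 37.56696616 37.56097328]
per mm height [-0.02679012  0.44967067]
```

The parallelogram check puts the struck head within about 1 mm of the others. I'll set the mallet down and look closer with the empty gripper before shutting the hasp.

Emit:
{"op": "jog_arm", "data": {"plan": [[[0,-0.03,0],0,0],[[0,-0.07,-0.01],0,0],[[0,-0.11,-0.03],0,0],[[0,-0.14,-0.06],0,0],[[0,-0.15,-0.08],0,0],[[0,-0.15,-0.095],0,0],[[0,-0.15,-0.103],0,0],[[0,-0.15,-0.107],0,0],[[0,-0.15,-0.107],0,0],[[0,-0.15,-0.107],0,0.4],[[0,-0.15,-0.107],0,0.6],[[0,-0.15,-0.107],0,0.6],[[0,-0.15,-0.107],0,0.6],[[0,-0.15,-0.107],0,0.6],[[0,-0.15,-0.107],0,0.6]]}}

```text
time: 15.85
eef_pos: [0.5299, -0.2453, 0.0428]
orientation: [3.141, -0.0, 0.302]
contact_force: [-0.4, 0.0, 0.5]
width: 0.0554
grip_force: 0.0
```

Emit:
{"op": "jog_arm", "data": {"plan": [[[0,0,0.04],0,0.6],[[0,0,0.08],0,0.6],[[0,0,0.11],0,0.3],[[-0.01,0.05,0.11],0,0],[[-0.03,0.1,0.11],0,0],[[-0.04,0.15,0.1],0,0],[[-0.04,0.19,0.07],0,0],[[-0.04,0.22,0.04],0,0],[[-0.04,0.22,0.03],0,0],[[-0.04,0.22,0.03],0,0],[[-0.04,0.22,0.03],0,0]]}}

```text
time: 16.95
eef_pos: [0.4903, -0.0264, 0.0729]
orientation: [3.141, -0.0, 0.3]
contact_force: [0.5, -0.5, -0.1]
width: 0.0004
grip_force: 0.0
```

```bash
python3 - <<'E'
from h import *
s=robot.read_state(); print(s['time'],s['eef_pos'],s['orientation'],s['width'])
f=cam('wrist'); save(f,'w7.png'); print(f['p'])
G=np.array([[-.022,.019],[-.022,-.019],[-.06,.019],[-.06,-.019]])
ims=[f['frame']]+[cam('wrist')['frame'] for _ in range(3)]
im=np.mean(ims,0).astype(np.uint8); cv2.imwrite('pics/avg.png',im[:,:,::-1])
for u in [[.6077,.0745],[.6034,.0375],[.5705,.0797],[.5661,.0419]]: print(proj(f,[*u,.008]).round(1))
f2=cam('top')
for d in robot.mark_of('top','mallet_head')[:3]: print(d['conf'],w(f2,d['xyz']).round(3))
E
```

```text
16.95 [ 0.49028179 -0.02642578  0.07294077] [ 3.14087083e+00 -1.82820069e-04  3.00300979e-01] 0.0003700199297921666
[ 0.55529994 -0.00627107  0.22819422]
[194.8 -28. ]
[266.6   2.9]
[165.3  46.3]
[236.9  77.3]
0.78 [ 0.587 -0.227  0.046]
0.73 [ 0.192 -0.254  0.046]
```

View pics/w7.png

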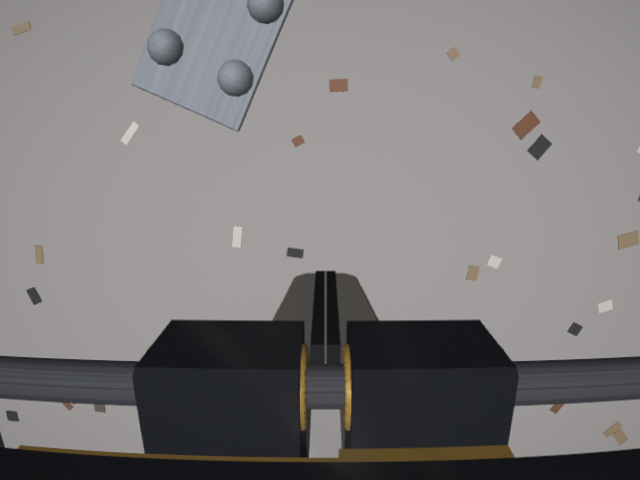

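```bash
python3 - <<'E'
from h import *
f=cam('wrist'); im=cv2.imread('pics/avg.png',0); big=cv2.resize(im[:200,:400],None,fx=4,fy=4,interpolation=cv2.INTER_CUBIC)
big=cv2.GaussianBlur(big,(0,0),2)
P=[]
for u,v in [(165,46.5),(235,77.5)]:
    x0,y0=int(u*4-105),int(v*4-105)
    for p2 in (15,25):
      c=cv2.HoughCircles(big[y0:y0+210,x0:x0+210],cv2.HOUGH_GRADIENT,1,300,param1=60,param2=p2,minRadius=55,maxRadius=90)
      if c is None: continue
      c=c[0][0]; p=onz(f,(c[0]+x0+.5)/4-.5,(c[1]+y0+.5)/4-.5,.008); print(c,p)
    P.append(p)
print(np.linalg.norm(P[0]-P[1])*1e3)
o,d=robot.read_state()['eef_pos'],0
E
```

```text
[105.5 114.5  71.3] [0.56954244 0.08028145 0.008     ]
[115.5 118.5  60.4] [0.56941774 0.07895717 0.008     ]
[104.5 110.5  73.3] [0.56532092 0.04337607 0.008     ]
[110.5 104.5  80.2] [0.56621668 0.0428536  0.008     ]
36.245203025652316
```

The wrist view shows the struck head at (165,46) sitting on the plate like its neighbour (235,77). Their spacing shows no excess height, so the anchor is home. The mallet stands at (0.587,-0.227). Next I'll push the hasp from behind with closed fingers.

Emit:
{"op": "jog_arm", "data": {"plan": [[[0,0.01,0.03],-8,0],[[0.03,0.03,0.04],-16,0],[[0.07,0.06,0.04],-24.4,0],[[0.1,0.08,0.03],-24.4,0],[[0.107,0.084,0.0],-24.4,0],[[0.107,0.084,-0.018],-24.4,0],[[0.107,0.084,-0.018],-24.4,0],[[0.125,0.082,-0.018],-24.4,0],[[0.14,0.08,-0.018],-24.4,0],[[0.152,0.078,-0.018],-24.4,0],[[0.162,0.077,-0.022],-24.4,0],[[0.162,0.077,-0.022],-24.4,0]]}}

```text
time: 18.5
eef_pos: [0.653, 0.0511, 0.051]
orientation: [-3.141, -0.002, -0.125]
contact_force: [-0.4, -0.9, -0.2]
width: 0.0007
grip_force: 0.0
```

```bash
python3 - <<'E'
from h import *
s=robot.read_state(); print(s['time'],s['eef_pos'],s['orientation'],s['contact_force'])
for n in ['side','top']:
  f=cam(n)
  if n=='side': save(f,'s8.png',(200,160,340,280),5)
  for l in ['hasp_end','mallet_head']:
    for d in robot.mark_of(n,l)[:2]: print(n,l,round(d['conf'],2),w(f,d['xyz']).round(4),proj(f,w(f,d['xyz'])).round(1))
E
```

```text
18.5 [0.65301424 0.05107038 0.05103184] [-3.14147168e+00 -1.59008808e-03 -1.25149056e-01] [-0.39029947 -0.90733544 -0.21143825]
side hasp_end 0.65 [0.7067 0.0415 0.0681] [237.  217.4]
side mallet_head 0.77 [ 0.191  -0.2542  0.0463] [481.9 233.8]
side mallet_head 0.71 [ 0.585  -0.2272  0.0015] [337.5 207.5]
top mallet_head 0.88 [ 0.5899 -0.2301  0.0436] [402.1 209.3]
top mallet_head 0.7 [0.7921 0.06   0.0034] [291.7 134.9]
```

View pics/s8.png

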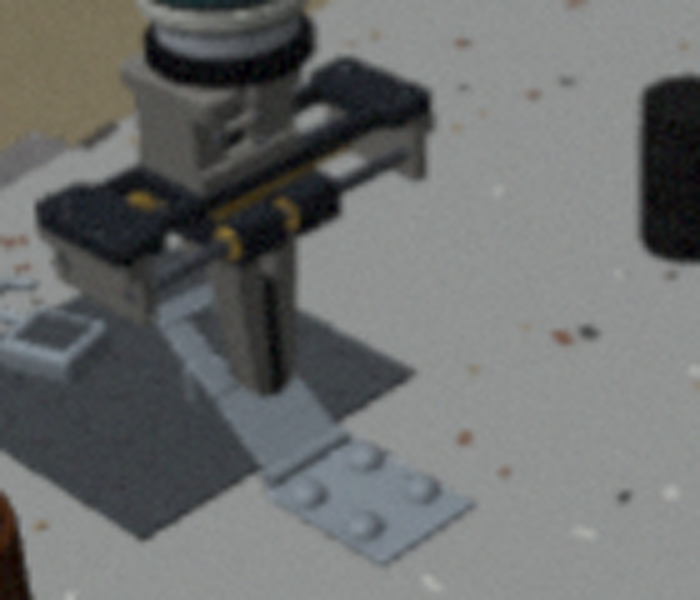

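The side crop shows the leaf leaning at about 40° under the fingers, ahead of the hinge and aligned with the staple. Now I'll press it down flat.

Emit:
{"op": "jog_arm", "data": {"plan": [[[0.002,0,-0.01],0,0],[[0.002,0,-0.018],0,0],[[0.002,0,-0.024],0,0],[[0.002,0,-0.028],0,0],[[0.002,0,-0.029],0,0],[[0.002,0,-0.029],0,0],[[0.002,0,-0.029],0,0]]}}

```text
time: 19.5
eef_pos: [0.6534, 0.0517, 0.0233]
orientation: [3.141, 0.001, -0.124]
contact_force: [-5.5, -0.7, 16.7]
width: 0.0004
grip_force: 8.1
```

```bash
python3 - <<'E'
from h import *
s=robot.read_state(); print(s['time'],s['eef_pos'],s['contact_force'])
for n in ['side','top']:
  f=cam(n)
  for l in ['hasp_end']:
    for d in robot.mark_of(n,l)[:2]: print(n,l,round(d['conf'],2),w(f,d['xyz']).round(4),proj(f,w(f,d['xyz'])).round(1))
E
```

```text
19.5 [0.6533571  0.05172246 0.02330872] [-5.48424697 -0.66905524 16.67850811]
side hasp_end 0.55 [0.7298 0.0416 0.0094] [232.6 234.2]
```

Emit:
{"op": "jog_arm", "data": {"plan": [[[0,0,0],0,0],[[0,0,0.0],0,0],[[0,0,0.02],0,0],[[0,0,0.06],0,0],[[0,0,0.1],0,0],[[-0.04,0,0.14],0,0],[[-0.09,-0.02,0.16],0,0],[[-0.13,-0.05,0.16],0,0],[[-0.16,-0.08,0.16],0,0],[[-0.16,-0.08,0.16],0,0],[[-0.16,-0.08,0.16],0,0]]}}

```text
time: 20.8
eef_pos: [0.4932, -0.0292, 0.1817]
orientation: [3.141, -0.0, -0.126]
contact_force: [0.6, 1.2, 1.0]
width: 0.0007
grip_force: 0.0
```

```bash
python3 - <<'E'
from h import *
s=robot.read_state(); print(s['time'],s['eef_pos'],s['contact_force'])
for n in ['side','top','wrist']:
  f=cam(n)
  for l in ['hasp_end','staple_top','anchor_top','mallet_head','mug','padlock','keys','torch']:
    for d in robot.mark_of(n,l)[:1]: print(n,l,round(d['conf'],2),w(f,d['xyz']).round(4))
E
```

```text
20.8 [ 0.49318275 -0.02921013  0.181731  ] [0.55812621 1.24936524 0.999493  ]
side hasp_end 0.6 [0.7307 0.037  0.0077]
side staple_top 0.94 [0.6931 0.0484 0.0388]
side anchor_top 0.45 [0.5729 0.0796 0.0141]
side mallet_head 0.98 [ 0.5863 -0.2235  0.0475]
side mug 0.81 [0.6451 0.2632 0.0022]
side padlock 0.67 [7.868e-01 6.300e-02 3.000e-04]
side keys 0.69 [0.5435 0.4849 0.0028]
side torch 0.68 [ 0.5821 -0.4862 -0.003 ]
top hasp_end 0.72 [0.7248 0.0434 0.0106]
top staple_top 0.9 [0.6927 0.0412 0.039 ]
top anchor_top 0.5 [0.5713 0.0829 0.011 ]
top mallet_head 0.84 [ 0.5907 -0.2276  0.0447]
top mug 0.9 [6.487e-01 2.672e-01 6.000e-04]
top padlock 0.58 [0.7891 0.06   0.0056]
top keys 0.74 [0.5469 0.4844 0.0026]
top torch 0.87 [ 5.861e-01 -4.874e-01  4.000e-04]
wrist staple_top 0.17 [ 0.5265 -0.2414  0.0419]
wrist anchor_top 0.86 [0.5677 0.0831 0.0079]
wrist mallet_head 0.58 [ 0.5872 -0.2266  0.044 ]
wrist mug 0.56 [ 0.5299 -0.2438  0.0404]
```

```bash
python3 -c "
from bench import robot
print(robot.sign_off())"
```

```text
the job is handed in; nothing more can be done
None
```

I drove the anchor home with three mallet blows, pressed the hasp flat over its staple, stood the mallet clear on the ledge and left the bystanders where they were; I handed the job in at about 21 s, and no verdict came back.

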